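Put the setting masters back on their own blocks and cover the gauge stand

TASK

The three steel setting masters stand on the wrong blocks of the gauge stand. Rearrange them, keeping them upright, so that the tallest stands centred on the lowest block, the medium one on the middle-height block and the shortest on the highest block (the rubber mat is free for parking one), then put the wooden cover over them so that it sits fully down inside the stand's rim. Leave the dial indicator where it is.

Things in the scene. Friction and masses are not known exactly. Their poses are not given: they have to be found in the camera images.
- stand: Low dark-wood board with raised rim, fixed to the bench, 284 x 124 mm. Origin: centre of its underside on the bench; x along its length. Its floor, 268 x 108 mm, is 12 mm above the bench; the rim is 8 mm wide, 18 mm high over the bench. The three blocks stand on the floor at x = -80, 0, +80 mm, y = 0; rightly placed, all masters' tops are 96 mm above the floor.
- block_low: Lowest block: square outline, 56 mm wide, 12 mm high, light wood, fixed to the stand's board; its origin is the centre of its underside (12 mm above the bench), and its place in the row varies. 56 mm is its width across flats or its diameter.
- block_mid: Middle-height block: hexagonal outline, 56 mm wide, 30 mm high, light wood, fixed to the stand's board; its origin is the centre of its underside (12 mm above the bench), and its place in the row varies. 56 mm is its width across flats or its diameter.
- block_high: Highest block: round outline, 56 mm wide, 48 mm high, light wood, fixed to the stand's board; its origin is the centre of its underside (12 mm above the bench), and its place in the row varies. 56 mm is its width across flats or its diameter.
- master_tall: Tall setting master, 84 mm high: square foot 40 x 40 x 12 mm, round shaft 30 mm in diameter above it; about 0.55 kg. Starts on the highest block. Solid steel, loose. Origin at the centre of its underside, z up. The plain round shaft runs from the foot to the flat top and may be gripped anywhere on it from above.
- master_medium: Medium setting master, 66 mm high: hexagonal foot 40 mm across flats, 12 mm thick, round shaft 32 mm in diameter above it; about 0.5 kg. Starts on the lowest block. Solid steel, loose. Origin at the centre of its underside, z up. The plain round shaft runs from the foot to the flat top and may be gripped anywhere on it from above.
- master_short: Short setting master, 48 mm high: round foot 40 mm in diameter, 12 mm thick, round shaft 36 mm in diameter above it; about 0.42 kg. Starts on the middle-height block. Solid steel, loose. Origin at the centre of its underside, z up. The plain round shaft runs from the foot to the flat top and may be gripped anywhere on it from above.
- cover: Loose wooden cover, a box open below, 252 x 92 mm outside, 240 x 80 inside, 106 mm high inside, roof top at 112; about 0.5 kg. Origin: centre of its lower edge plane; x along its length. Handle: steel bar along x over the origin, 110 x 14 x 14 mm, centre at z 142, on posts at x = +-45. Goes inside the rim with 8 mm to spare all round, down to the floor only if every master is on its own block.
- mat: Empty black rubber mat, 80 x 80 x 3 mm, fixed flat on the bench between the stand and the cover: a free spot to park a master. Origin at the centre of its underside.
- indicator: Dial indicator on a dark steel foot, 50 x 42 mm, 97 mm high, loose, at the far side of the bench. Bystander, to be left alone. Origin at the centre of its underside.
Mind the look-alikes: they are no part of the job. What is shaped like the master_tall but blue or orange is not meant. What is shaped like the master_medium but yellow is not meant.

How it is judged:
At the end, for the whole second after the job is handed in: Tall master on lowest block, medium on middle, short on highest: upright, within 12 mm of the block's centre, foot on its top (4 mm). Cover level on the stand's floor (3 mm), centred within 15 mm, in line with the stand within 0.12 rad either way round. All at rest (horizontal distance between master_tall and block_low below 0.012 m and z of master_tall in the frame of block_low between 0.008 and 0.016 m and angle between each of master_tall, master_medium, master_short's own z axis and vertical below 0.06 rad and linear speed of each of master_tall, master_medium, master_short, cover below 0.02 m/s and horizontal distance between master_medium and block_mid below 0.012 m and z of master_medium in the frame of block_mid between 0.026 and 0.034 m and horizontal distance between master_short and block_high below 0.012 m and z of master_short in the frame of block_high between 0.044 and 0.052 m and horizontal distance between cover and stand below 0.015 m and z of cover in the frame of stand between 0.009 and 0.015 m and angle between the x axis of cover and the x axis of stand, either way round below 0.12 rad and angle between cover's own z axis and vertical below 0.04 rad and angular speed of cover below 0.1 rad/s); the robot touches nothing.
It fails at once if a master is toppled or tilted by more than 0.6 rad (angle between any of master_tall, master_medium, master_short's own z axis and vertical above 0.6 rad).
It fails at once if the dial indicator is moved by more than 20 mm (distance of indicator from where it was at the start of the episode above 0.02 m).
It also fails if it takes over 128 s, if anything falls off the work surface, if the arm or the gripper's body presses on something with over 40 N, if the wrist force passes 120 N, or if a joint passes its speed limit or range.

ROBOT

A 7-joint arm with a two-finger parallel gripper is mounted at the origin on the work surface. World frame = base frame: x ahead of the robot, y to its left, z up, the work surface at z = 0. Lengths are in m, angles in rad, forces in N, time in s.
With the tool pointing down it reaches from about 0.425 to 0.925 m from the base axis. Payload 6.8 kg.
Tool frame: the origin (TCP) lies at the very end of the fingers, on their centre line; the grasp point (between the pads) lies 19 mm behind it; z points along the fingers, y is the line along which they close (so a half turn about z gives the same grasp; the last joint's range is limited). The gripper opens to 85 mm and grips with 20 to 120 N. Pads are 22 mm wide; open, the fingers measure 114 mm over their backs; the gripper's body (76 mm by 85 mm) begins 54 mm behind the grasp point. The pads swing forward as they close: fully open they stand 13 mm farther back than shut.
Start: joints at [1.24, 0.477, 0.022, 1.555, -0.011, 1.109, -0.083], TCP at [0.149, -0.658, 0.231] pointing down, gripper open.
Joint ranges: [-2.96, 2.96], [-0.34, 2.1], [-1.41, 1.46], [0.24, 2.44], [-1.37, 4.51], [0.17, 1.92], [-2.96, 2.96]. Speed limits (rad/s): [2.39, 2.39, 3.14, 3.14, 3.14, 3.14, 3.14].

INTERFACE

Orientations are given as a rotation vector (axis times angle).
In Python, from bench import get_obs, grab_frame, hand_in gives the robot as it stands.
- The arm moves only by the tool drive_tool, never from a script. Its argument "rows" is a list of rows, each an object with "offset": the shift along the tool's x, y, z as a fraction of full scale, a list of three; "rotation": the turn, a rotation vector about the tool's x, y, z as a fraction of full scale, a list of three; "claw": the opening, from 0 (shut) to 1 (fully open). In form: [{"offset": [tx, ty, tz], "rotation": [wx, wy, wz], "claw": claw}, ...]. A call has 1 to 20 rows; each row is the pose to reach, as a shift and turn from the pose commanded when the call began, along the tool's axes at that moment; what a row does not reach only later rows make up. Full scale, the value 1, is 0.15 m for a shift and 2 rad for a turn. A row lasts 1/12 s, in which the tool goes at most 41.7 mm and 7.16 degrees, less where a joint would pass 70% of its speed; a pose out of reach is approached as far as the arm can. A call with a number of a shift or a turn outside -1 to 1 is refused whole. A call with a gripper value outside its range is refused whole. The fingers move at their own pace and stop on an object; "force" is the grip in N (left out, the last holds). Time passes only in rows, so rows that repeat a pose let the fingers close. It gives the time, the measured TCP pose, the force, the opening and the grip force at its end, in the units of the state.
- get_obs(): the state, without advancing time (a new reading comes with each control period).
- grab_frame(name): name is "side" or "top" or "wrist"; returns a dict with "frame" (400x640x3 uint8, red, green, blue), "z_map" (400x640 float32, m along the optical axis (not along the pixel's ray), 0 where there is no reading), "vfov" (degrees; the focal length in pixels is half the picture's height over the tangent of half this angle, whatever the lens; pixels are square), "cx", "cy" (the principal point, pixels), "R" (3x3) and "t" (3): a world point X has camera coordinates R X + t. Camera axes: x right, y down, z forward; pixel columns grow to the right and rows downward; lengths in m; the calibration is good to about 2 mm. A picture is of the moment at which its call begins.
- hand_in(): hands the job in; it is judged then, once.
The state is a dict: "clock": time; "joints": joint angles; "qvel": joint speeds; "tau": joint torques, N m; "tcp_pos": TCP position; "orientation": TCP orientation; "contact_force": force on the tool from outside, world axes, zero at the start; "moment": the same for the moment, N m; "grip_width": finger opening in m; "gripper_force": force on a finger pad.
Only numpy, scipy, OpenCV 4.12 (cv2) and the standard library are available. Lean on these libraries where they do the work, as an engineer would, in place of code of your own. Each camera call takes 0.05 s, during which the arm holds its last target. There are 200 camera calls.

## Working session

There is one attempt and no reset: what is moved stays moved. The work goes in short steps, Python scripts to look and compute and a tool call to move; the robot and the scene stay as the last step left them, time stands still between calls to the robot, and variables do not carry over. Pictures are saved under pics/ and viewed, at most 14 in all, crops included, and the job is handed in when it is done.

Besides the shell and the picture viewer there is one more tool, called after "Request:" as name(argument=value, ...) on one line, values as JSON. drive_tool: Moves the arm, as the interface text tells. Its arguments: {"type":"object","properties":{"rows":{"type":"array","items":{"type":"object","properties":{"offset":{"type":"array","items":{"type":"number"}},"rotation":{"type":"array","items":{"type":"number"}},"claw":{"type":"number"}}}},"force":{"type":"number"}},"required":["rows"]}

```bash
mkdir -p pics; ls
cat > h.py <<'E'
import numpy as np, cv2
from bench import get_obs, grab_frame
def save(n,f):
    g=grab_frame(n); cv2.imwrite(f'pics/{f}.png',g['frame'][:,:,::-1]); np.savez(f'pics/{f}.npz',**g); return g
def cloud(g):
    z=g['z_map']; h,w=z.shape; F=h/2/np.tan(np.radians(float(g['vfov']))/2)
    v,u=np.mgrid[:h,:w]; P=np.stack([(u-g['cx'])*z/F,(v-g['cy'])*z/F,z],-1)
    W=(P-g['t'])@g['R']; W[z==0]=np.nan; return W
E
python3 - <<'E'
from h import *
print(get_obs())
for n in('top','side'):
    g=save(n,n+'0'); print(n,g['vfov'],g['cx'],g['cy'],g['R'],g['t'])
E
```

```text
pics
{'clock': 0.0, 'joints': array([ 1.23988016,  0.47779046,  0.02234094,  1.55643084, -0.01148302,
        1.10928515, -0.08309879]), 'qvel': array([-0.0008245 ,  0.00076102, -0.00115933,  0.00098037, -0.00085407,
       -0.00032159,  0.00056261]), 'tau': array([ 2.82235760e-04, -5.96450472e+01,  1.60754666e+00, -2.81194907e+01,
        1.24232116e-02,  9.33530799e-03,  3.24925929e-05]), 'tcp_pos': array([ 0.14901349, -0.65775575,  0.23034091]), 'orientation': array([-3.12037019e+00, -3.49126522e-01,  5.41254063e-04]), 'contact_force': array([-0.19202075, -0.25445711,  0.1292199 ]), 'moment': array([-0.01387031,  0.00470467,  0.03192686]), 'gripper_force': 0.0, 'grip_width': 0.08507977375639125}
top 55.097309004422364 318.8327425814205 195.58607922007283 [[-0.0031139  -0.99991073 -0.0129933 ]
 [-0.98211599  0.00550399 -0.18819641]
 [ 0.18825112  0.01217491 -0.98204546]] [-0.08324182  0.62453728  0.77517125]
side 46.344591559820856 325.4805388309348 200.01272916454363 [[-0.99870312 -0.04954273  0.01173045]
 [-0.03660653  0.53862487 -0.84175009]
 [ 0.03538429 -0.84108784 -0.53973993]] [0.59579507 0.1269083  1.20136973]
```

View pics/top0.png

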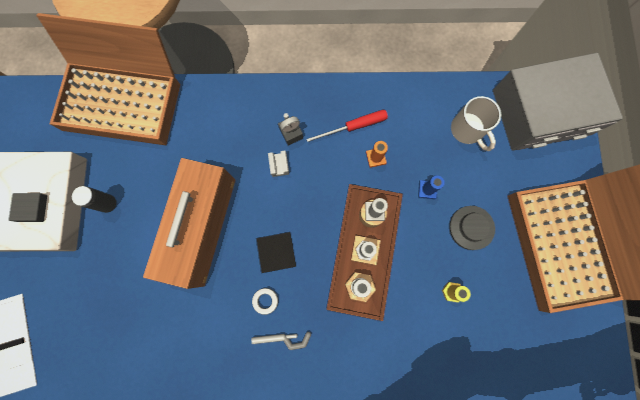

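View pics/side0.png

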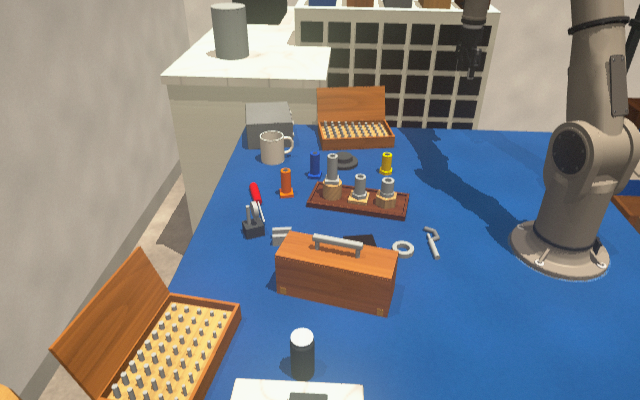

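Top view: the steel masters are tall on the round block (376,210), medium on the square block (368,249) and short on the hex block (361,288). The cover is at (190,222) and the mat at (276,252). Look-alikes are orange (377,152), blue (432,186) and yellow (457,293); only the grey steel ones on the stand fit the description. I'll confirm with a crop and measure.

```bash
cat > m.py <<'E'
from h import *
import sys
def rect(W,box,zl,zh):
    u0,u1,v0,v1=box; p=W[v0:v1,u0:u1].reshape(-1,3); p=p[(p[:,2]>zl)&(p[:,2]<zh)]
    r=cv2.minAreaRect((p[:,:2]*1000).astype(np.float32)); return r,len(p),np.median(p[:,2])
def disk(W,u,v,r=22):
    p=W[v-r:v+r,u-r:u+r].reshape(-1,3); p=p[~np.isnan(p[:,0])]; zt=np.percentile(p[:,2],99.5)
    q=p[p[:,2]>zt-.006]; c,rad=cv2.minEnclosingCircle((q[:,:2]*1000).astype(np.float32)); return np.round(c,1),round(rad,1),q[:,:2].mean(0).round(4),zt.round(4),len(q)
E
python3 - <<'E'
from m import *
g=dict(np.load('pics/top0.npz')); W=cloud(g)
for n,u,v in(('tall',377,208),('med',369,247),('short',362,287)): print(n,disk(W,u,v,16))
print('stand',rect(W,(315,415,175,330),.0135,.0215))
print('bench z',np.nanmedian(W[330:350,200:300,2]))
print('mat',rect(W,(250,305,228,278),.0018,.006))
m=(g['frame'].max(2)<50); m[:228]=0;m[278:]=0;m[:,:250]=0;m[:,305:]=0
print('matc',cv2.minAreaRect((W[m][:,:2]*1000).astype(np.float32)),W[m][:,:2].mean(0))
print('roof',rect(W,(135,245,150,295),.105,.119)); print('handle',rect(W,(135,245,150,295),.140,.158))
c=cv2.resize(g['frame'][140:325,320:480,::-1],None,fx=3.2,fy=3.2,interpolation=2); cv2.imwrite('pics/crop.png',c)
gs=dict(np.load('pics/side0.npz')); S=cloud(gs)
for n,u,v in(('tall',333,160),('med',360,180),('short',388,184)): print('side',n,disk(S,u,v,12))
print('handle s',rect(S,(305,370,230,257),.140,.158),'stand s',rect(S,(300,415,180,222),.0135,.0215))
E
```

```text
tall (array([ 588.4, -203.3]), 14.9, array([ 0.5883, -0.2035]), np.float64(0.1465), 181)
med (array([ 507.5, -186.7]), 15.7, array([ 0.5074, -0.1864]), np.float64(0.0934), 184)
short (array([ 430.1, -170.7]), 17.7, array([ 0.4304, -0.1709]), np.float64(0.093), 253)
stand (((509.0543518066406, -187.3724365234375), (124.19093322753906, 284.1172790527344), 78.95285034179688), 2183, np.float64(0.01670692767247833))
bench z 0.0005644353446022014
mat (((504.8411865234375, 10.372230529785156), (110.06664276123047, 123.58224487304688), 0.08687379211187363), 1174, np.float64(0.0031663656205391374))
matc ((494.5091247558594, 48.16313171386719), (74.12738800048828, 0.0), 12.886445999145508) [nan nan]
roof (((564.04345703125, 186.96844482421875), (93.45708465576172, 252.20228576660156), 76.15275573730469), 5200, np.float64(0.11191090395038664))
handle (((563.9334106445312, 186.40533447265625), (14.833526611328125, 108.98849487304688), 76.72158813476562), 467, np.float64(0.1483085161057964))
side tall (array([ 590.3, -201.1]), 17.0, array([ 0.5899, -0.2004]), np.float64(0.145), 53)
side med (array([ 507.2, -184. ]), 18.3, array([ 0.5085, -0.1832]), np.float64(0.0908), 59)
side short (array([ 431.3, -169.8]), 20.2, array([ 0.4308, -0.1674]), np.float64(0.0908), 79)
handle s (((564.2639770507812, 187.9405975341797), (18.742101669311523, 108.92034912109375), 74.95716857910156), 333, np.float64(0.14687933890101687)) stand s (((509.9061279296875, -184.81985473632812), (134.1933135986328, 283.6962890625), 79.80219268798828), 626, np.float64(0.016398603464980305))
```

View pics/crop.png

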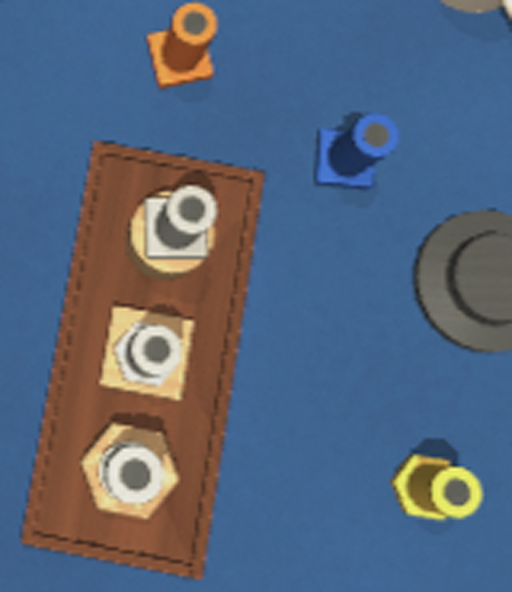

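The crop confirms three grey steel masters on the stand: square foot on the round block (top), hex foot on the square block (middle), round foot on the hex block (bottom). The blue, orange and yellow look-alikes stand off it. Moving in and aligning the tool's x axis with the row.

```bash
cat > go.py <<'E'
from h import *
from scipy.spatial.transform import Rotation as Ro
import sys
# usage: go.py x y z yaw_deg (mm) -> offset/rotation fractions
o=get_obs(); R=Ro.from_rotvec(o['orientation']); a=list(map(float,sys.argv[1:]))
d=R.inv().apply(np.array(a[:3])/1000-o['tcp_pos'])
y=np.radians(a[3]); T=Ro.from_matrix(np.array([[np.cos(y),np.sin(y),0],[np.sin(y),-np.cos(y),0],[0,0,-1]]))
r=(R.inv()*T).as_rotvec()
print('t',o['clock'],'tcp',o['tcp_pos'].round(4),'f',o['contact_force'].round(1),'w',o['grip_width'].round(4),o['gripper_force'])
print('offset',(d/.15).round(4),'rot',(r/2).round(4))
E
python3 - <<'E'
from m import *
g=dict(np.load('pics/top0.npz')); W=cloud(g)
v,u=np.mgrid[228:278,250:305]; f=g['frame'][228:278,250:305].max(2)<60
q=W[228:278,250:305][f]; q=q[~np.isnan(q[:,0])]; print(len(q),cv2.minAreaRect((q[:,:2]*1000).astype(np.float32)),q.mean(0))
E
python3 go.py 508 -187 200 -11.2
```

```text
1185 ((505.6777648925781, 12.45461654663086), (78.1141586303711, 77.67948913574219), 10.438632011413574) [0.50530233 0.01235917 0.00305254]Traceback (most recent call last):
  File "go.py", line 9, in <module>
    print('t',o['clock'],'tcp',o['tcp_pos'].round(4),'f',o['contact_force'].round(1),'w',o['grip_width'].round(4),o['gripper_force'])
                                                                                         ^^^^^^^^^^^^^^^^^^^^^
AttributeError: 'float' object has no attribute 'round'
```

Request:
drive_tool(rows=[{"offset": [0.25,-0.21,0],"rotation": [0,0,0.05],"claw": 1},{"offset": [0.5,-0.42,0],"rotation": [0,0,0.1],"claw": 1},{"offset": [0.75,-0.63,0],"rotation": [0,0,0.15],"claw": 1},{"offset": [1,-0.84,0],"rotation": [0,0,0.2085],"claw": 1},{"offset": [1,-0.84,0],"rotation": [0,0,0.2085],"claw": 1},{"offset": [1,-0.84,0],"rotation": [0,0,0.2085],"claw": 1},{"offset": [1,-0.84,0],"rotation": [0,0,0.2085],"claw": 1}], force=60)

```text
clock: 0.68
tcp_pos: [0.2692, -0.5006, 0.2312]
orientation: [-3.127, 0.297, -0.0]
contact_force: [-1.5, -0.8, -0.1]
grip_width: 0.0854
gripper_force: 0.0
```

```bash
sed -i "s/o\['grip_width'\].round(4)/round(float(o['grip_width']),4)/" go.py; python3 go.py 507.5 -186.7 200 -11.2
```

```text
t 0.6833 tcp [ 0.2692 -0.5006  0.2312] f [-1.5 -0.8 -0.1] w 0.0854 0.0
offset [ 1.1657 -2.3542  0.2096] rot [-0.0004  0.      0.003 ]
```

Request:
drive_tool(rows=[{"offset": [0.12,-0.25,0],"rotation": [0,0,0.003],"claw": 1},{"offset": [0.25,-0.5,0],"rotation": [0,0,0.003],"claw": 1},{"offset": [0.38,-0.75,0],"rotation": [0,0,0.003],"claw": 1},{"offset": [0.5,-1,0],"rotation": [0,0,0.003],"claw": 1}])

```text
clock: 1.02
tcp_pos: [0.3693, -0.3708, 0.2312]
orientation: [3.125, -0.319, -0.0]
contact_force: [-0.1, -0.7, -0.7]
grip_width: 0.0854
gripper_force: 0.0
```

Request:
drive_tool(rows=[{"offset": [0.12,-0.25,0],"rotation": [0,0,0],"claw": 1},{"offset": [0.25,-0.5,0],"rotation": [0,0,0],"claw": 1},{"offset": [0.38,-0.75,0],"rotation": [0,0,0],"claw": 1},{"offset": [0.5,-1,0],"rotation": [0,0,0],"claw": 1},{"offset": [0.5,-1,0],"rotation": [0,0,0],"claw": 1},{"offset": [0.5,-1,0],"rotation": [0,0,0],"claw": 1}])

```text
clock: 1.52
tcp_pos: [0.4741, -0.2373, 0.2311]
orientation: [-3.126, 0.308, -0.0]
contact_force: [-0.1, -0.9, 0.6]
grip_width: 0.0857
gripper_force: 0.0
```

```bash
python3 go.py 507.5 -186.7 190 -11.2
```

```text
t 1.5167 tcp [ 0.4741 -0.2373  0.2311] f [-0.1 -0.9  0.6] w 0.0857 0.0
offset [ 0.1526 -0.374   0.2741] rot [-0.0002 -0.     -0.0004]
```

Request:
drive_tool(rows=[{"offset": [0.08,-0.19,0.1],"rotation": [0,0,0],"claw": 1},{"offset": [0.153,-0.374,0.2],"rotation": [0,0,0],"claw": 1},{"offset": [0.153,-0.374,0.274],"rotation": [0,0,0],"claw": 1},{"offset": [0.153,-0.374,0.274],"rotation": [0,0,0],"claw": 1},{"offset": [0.153,-0.374,0.274],"rotation": [0,0,0],"claw": 1},{"offset": [0.153,-0.374,0.274],"rotation": [0,0,0],"claw": 1}])

```text
clock: 2.02
tcp_pos: [0.5057, -0.1907, 0.1906]
orientation: [3.124, -0.32, -0.0]
contact_force: [0.4, -0.6, -0.6]
grip_width: 0.0854
gripper_force: 0.0
```

```bash
python3 - <<'E'
from m import *
g=save('wrist','w1'); W=cloud(g); z=W[...,2]
p=W[(z>.084)&(z<.098)]; print(len(p))
m=((z>.084)&(z<.098)).astype(np.uint8)
n,l,s,c=cv2.connectedComponentsWithStats(m)
for i in range(1,n):
    if s[i,4]>100:
        q=W[l==i]; print(s[i],cv2.minEnclosingCircle((q[:,:2]*1000).astype(np.float32)),q.mean(0))
E
python3 go.py 507.5 -186.7 50 -11.2
```

```text
2133
[ 295  181   37   37 1068] ((508.40185546875, -187.440185546875), 15.983848571777344) [ 0.50919489 -0.18759955  0.08923485]
[ 295  261   38   36 1065] ((431.1730651855469, -171.607421875), 18.19072723388672) [ 0.43275753 -0.17209967  0.08917648]
t 2.0667 tcp [ 0.5059 -0.1905  0.1909] f [ 0.3 -0.4  0.2] w 0.0854 0.0
offset [ 0.0044 -0.0276  0.9394] rot [ 0.0005 -0.0004 -0.0041]
```

View pics/w1.png

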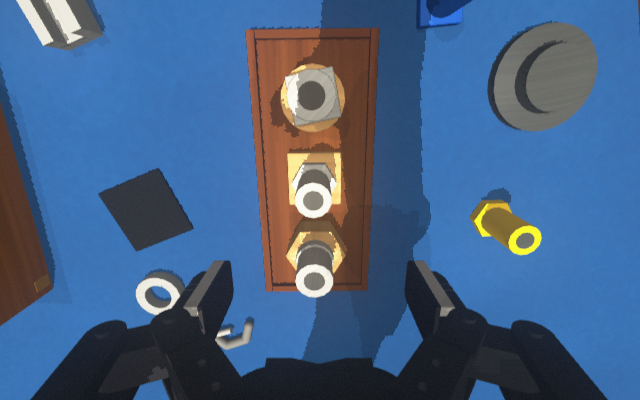

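The wrist view shows the row vertical in the picture, the medium master at (313,200) between the open fingers, and both cameras agreeing within about 1 mm. Descending and gripping.

Request:
drive_tool(rows=[{"offset": [0.008,-0.027,0.15],"rotation": [0,0,-0.003],"claw": 1},{"offset": [0.008,-0.027,0.35],"rotation": [0,0,-0.003],"claw": 1},{"offset": [0.008,-0.027,0.55],"rotation": [0,0,-0.003],"claw": 1},{"offset": [0.008,-0.027,0.75],"rotation": [0,0,-0.003],"claw": 1},{"offset": [0.008,-0.027,0.87],"rotation": [0,0,-0.003],"claw": 1},{"offset": [0.008,-0.027,0.94],"rotation": [0,0,-0.003],"claw": 1},{"offset": [0.008,-0.027,0.94],"rotation": [0,0,-0.003],"claw": 1},{"offset": [0.008,-0.027,0.94],"rotation": [0,0,-0.003],"claw": 0.6},{"offset": [0.008,-0.027,0.94],"rotation": [0,0,-0.003],"claw": 0.5},{"offset": [0.008,-0.027,0.94],"rotation": [0,0,-0.003],"claw": 0.4},{"offset": [0.008,-0.027,0.94],"rotation": [0,0,-0.003],"claw": 0.2},{"offset": [0.008,-0.027,0.94],"rotation": [0,0,-0.003],"claw": 0},{"offset": [0.008,-0.027,0.94],"rotation": [0,0,-0.003],"claw": 0},{"offset": [0.008,-0.027,0.94],"rotation": [0,0,-0.003],"claw": 0},{"offset": [0.008,-0.027,0.94],"rotation": [0,0,-0.003],"claw": 0},{"offset": [0.008,-0.027,0.94],"rotation": [0,0,-0.003],"claw": 0},{"offset": [0.008,-0.027,0.94],"rotation": [0,0,-0.003],"claw": 0},{"offset": [0.008,-0.027,0.94],"rotation": [0,0,-0.003],"claw": 0}], force=60)

```text
clock: 3.57
tcp_pos: [0.5093, -0.1849, 0.0506]
orientation: [3.126, -0.305, 0.003]
contact_force: [-1.1, -1.5, 5.7]
grip_width: 0.0309
gripper_force: 58.8
```

Request:
drive_tool(rows=[{"offset": [0,0,-0.05],"rotation": [0,0,0],"claw": 0},{"offset": [0,0,-0.15],"rotation": [0,0,0],"claw": 0},{"offset": [0,0,-0.27],"rotation": [0,0,0],"claw": 0},{"offset": [0,0,-0.35],"rotation": [0,0,0],"claw": 0},{"offset": [0,-0.1,-0.4],"rotation": [0,0,0],"claw": 0},{"offset": [0,-0.25,-0.4],"rotation": [0,0,0],"claw": 0},{"offset": [0,-0.4,-0.4],"rotation": [0,0,0],"claw": 0},{"offset": [0,-0.55,-0.4],"rotation": [0,0,0],"claw": 0},{"offset": [0,-0.7,-0.4],"rotation": [0,0,0],"claw": 0},{"offset": [0,-0.8,-0.4],"rotation": [0,0,0],"claw": 0},{"offset": [0,-0.85,-0.4],"rotation": [0,0,0],"claw": 0},{"offset": [0,-0.85,-0.4],"rotation": [0,0,0],"claw": 0}])

```text
clock: 4.57
tcp_pos: [0.5332, -0.057, 0.1093]
orientation: [-3.126, 0.299, 0.0]
contact_force: [-0.6, -0.5, -4.8]
grip_width: 0.0308
gripper_force: 60.2
```

```bash
python3 go.py 505.5 12.4 31 -11.2
```

```text
t 4.5667 tcp [ 0.5332 -0.057   0.1093] f [-0.6 -0.5 -4.8] w 0.0308 60.1690399646759
offset [-0.2687 -0.4186  0.5227] rot [-0.0005  0.0001  0.0023]
```

Request:
drive_tool(rows=[{"offset": [-0.1,-0.15,0],"rotation": [0,0,0],"claw": 0},{"offset": [-0.2,-0.3,0],"rotation": [0,0,0],"claw": 0},{"offset": [-0.269,-0.419,0],"rotation": [0,0,0],"claw": 0},{"offset": [-0.269,-0.419,0.1],"rotation": [0,0,0],"claw": 0},{"offset": [-0.269,-0.419,0.2],"rotation": [0,0,0],"claw": 0},{"offset": [-0.269,-0.419,0.3],"rotation": [0,0,0],"claw": 0},{"offset": [-0.269,-0.419,0.38],"rotation": [0,0,0],"claw": 0},{"offset": [-0.269,-0.419,0.45],"rotation": [0,0,0],"claw": 0},{"offset": [-0.269,-0.419,0.49],"rotation": [0,0,0],"claw": 0},{"offset": [-0.269,-0.419,0.51],"rotation": [0,0,0],"claw": 0},{"offset": [-0.269,-0.419,0.523],"rotation": [0,0,0],"claw": 0},{"offset": [-0.269,-0.419,0.523],"rotation": [0,0,0],"claw": 0},{"offset": [-0.269,-0.419,0.523],"rotation": [0,0,0],"claw": 0}])

```text
clock: 5.65
tcp_pos: [0.506, 0.0102, 0.0312]
orientation: [-3.127, 0.305, -0.001]
contact_force: [0.2, 1.4, -4.3]
grip_width: 0.0308
gripper_force: 60.5
```

Request:
drive_tool(rows=[{"offset": [0,0,0.007],"rotation": [0,0,0],"claw": 0},{"offset": [0,0,0.013],"rotation": [0,0,0],"claw": 0},{"offset": [0,0,0.013],"rotation": [0,0,0],"claw": 0},{"offset": [0,0,0.013],"rotation": [0,0,0],"claw": 0}])

```text
clock: 5.98
tcp_pos: [0.5061, 0.0103, 0.0296]
orientation: [-3.127, 0.305, -0.002]
contact_force: [-2.1, -0.3, 6.1]
grip_width: 0.0309
gripper_force: 61.3
```

Request:
drive_tool(rows=[{"offset": [0,0,0.01],"rotation": [0,0,0],"claw": 0.45},{"offset": [0,0,0.01],"rotation": [0,0,0],"claw": 0.6},{"offset": [0,0,0.01],"rotation": [0,0,0],"claw": 1},{"offset": [0,0,0.01],"rotation": [0,0,0],"claw": 1},{"offset": [0,0,0.01],"rotation": [0,0,0],"claw": 1},{"offset": [0,0,0],"rotation": [0,0,0],"claw": 1},{"offset": [0,0,-0.2],"rotation": [0,0,0],"claw": 1},{"offset": [0,0,-0.4],"rotation": [0,0,0],"claw": 1},{"offset": [0,0,-0.6],"rotation": [0,0,0],"claw": 1},{"offset": [0,0,-0.8],"rotation": [0,0,0],"claw": 1},{"offset": [0.3,0.25,-1],"rotation": [0,0,0],"claw": 1},{"offset": [0.4,0.5,-1],"rotation": [0,0,0],"claw": 1},{"offset": [0.5,0.75,-1],"rotation": [0,0,0],"claw": 1},{"offset": [0.5,0.9,-1],"rotation": [0,0,0],"claw": 1},{"offset": [0.5,0.9,-1],"rotation": [0,0,0],"claw": 1},{"offset": [0.5,0.9,-1],"rotation": [0,0,0],"claw": 1}])

```text
clock: 7.32
tcp_pos: [0.5526, -0.1401, 0.1787]
orientation: [3.125, -0.314, -0.0]
contact_force: [-0.6, 1.3, 0.1]
grip_width: 0.0855
gripper_force: 0.0
```

```bash
python3 - <<'E'
from m import *
g=save('top','top1'); W=cloud(g); z=W[...,2]
for n,u,v in(('tall',377,208),('short',362,287)): print(n,disk(W,u,v,16))
m=(np.abs(z-.069)<.005).astype(np.uint8); m[:220]=0; m[285:]=0; m[:,:240]=0; m[:,310:]=0
q=W[m>0]; print('med',len(q), cv2.minEnclosingCircle((q[:,:2]*1000).astype(np.float32)))
E
python3 go.py 588 -203 180 -11.2
```

```text
tall (array([ 501.5, -135.1]), 11.7, array([ 0.5031, -0.1349]), np.float64(0.5998), 263)
short (array([ 450.9, -119.8]), 9.7, array([ 0.4503, -0.1219]), np.float64(0.6396), 250)
med 181 ((504.65167236328125, 10.026409149169922), 15.908968925476074)
t 7.3667 tcp [ 0.5527 -0.1374  0.1786] f [ 0.1  1.4 -0.7] w 0.0855 0.0
offset [ 0.316   0.3828 -0.0094] rot [-0.0001  0.0002 -0.0005]
```

View pics/top1.png

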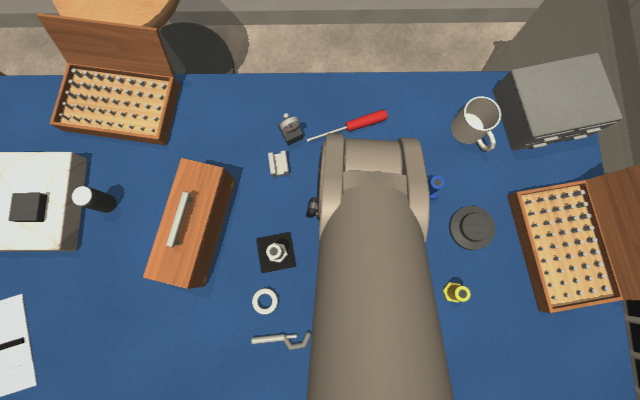

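The medium master stands upright on the mat at (276,252). Next is the tall one.

Request:
drive_tool(rows=[{"offset": [0.15,0.2,-0.01],"rotation": [0,0,0],"claw": 1},{"offset": [0.316,0.37,-0.01],"rotation": [0,0,0],"claw": 1},{"offset": [0.316,0.37,-0.01],"rotation": [0,0,0],"claw": 1},{"offset": [0.316,0.37,-0.01],"rotation": [0,0,0],"claw": 1},{"offset": [0.316,0.37,-0.01],"rotation": [0,0,0],"claw": 1}])

```text
clock: 7.78
tcp_pos: [0.5888, -0.1981, 0.1799]
orientation: [-3.126, 0.301, 0.002]
contact_force: [-0.1, 0.6, -0.0]
grip_width: 0.0851
gripper_force: 0.0
```

```bash
python3 - <<'E'
from m import *
g=save('wrist','w2'); W=cloud(g); z=W[...,2]
m=((z>.136)&(z<.152)).astype(np.uint8)
n,l,s,c=cv2.connectedComponentsWithStats(m)
for i in range(1,n):
    if s[i,4]>100:
        q=W[l==i]; print(s[i],cv2.minEnclosingCircle((q[:,:2]*1000).astype(np.float32)),q.mean(0))
E
python3 go.py 588 -203.3 95 -11.2
```

```text
[ 304  206   46   46 1632] ((589.4911499023438, -204.5491180419922), 15.147306442260742) [ 0.59097622 -0.20462683  0.14306314]
t 7.8333 tcp [ 0.5887 -0.1977  0.18  ] f [ 0.1  1.1 -0.4] w 0.0853 0.0
offset [0.0029 0.0383 0.5666] rot [-0.0006  0.0005  0.0021]
```

Request:
drive_tool(rows=[{"offset": [0.003,0.041,0.02],"rotation": [0,0,0],"claw": 1},{"offset": [0.003,0.041,0.1],"rotation": [0,0,0],"claw": 1},{"offset": [0.003,0.041,0.25],"rotation": [0,0,0],"claw": 1},{"offset": [0.003,0.041,0.4],"rotation": [0,0,0],"claw": 1},{"offset": [0.003,0.041,0.5],"rotation": [0,0,0],"claw": 1},{"offset": [0.003,0.041,0.567],"rotation": [0,0,0],"claw": 1},{"offset": [0.003,0.041,0.567],"rotation": [0,0,0],"claw": 1},{"offset": [0.003,0.041,0.567],"rotation": [0,0,0],"claw": 0.6},{"offset": [0.003,0.041,0.567],"rotation": [0,0,0],"claw": 0.5},{"offset": [0.003,0.041,0.567],"rotation": [0,0,0],"claw": 0.4},{"offset": [0.003,0.041,0.567],"rotation": [0,0,0],"claw": 0.3},{"offset": [0.003,0.041,0.567],"rotation": [0,0,0],"claw": 0.2},{"offset": [0.003,0.041,0.567],"rotation": [0,0,0],"claw": 0},{"offset": [0.003,0.041,0.567],"rotation": [0,0,0],"claw": 0},{"offset": [0.003,0.041,0.567],"rotation": [0,0,0],"claw": 0},{"offset": [0.003,0.041,0.567],"rotation": [0,0,0],"claw": 0},{"offset": [0.003,0.041,0.567],"rotation": [0,0,0],"claw": 0},{"offset": [0.003,0.041,0.567],"rotation": [0,0,0],"claw": 0}])

```text
clock: 9.33
tcp_pos: [0.589, -0.2061, 0.0964]
orientation: [-3.127, 0.304, -0.003]
contact_force: [-0.8, 2.1, 6.5]
grip_width: 0.0286
gripper_force: 58.8
```

```bash
python3 go.py 588 -203.3 95 -11.2
```

```text
t 9.3333 tcp [ 0.589  -0.2061  0.0964] f [-0.8  2.1  6.5] w 0.0286 58.75737726688385
offset [-0.0101 -0.0168  0.0094] rot [-0.0001 -0.0009  0.0008]
```

Request:
drive_tool(rows=[{"offset": [0,0,-0.03],"rotation": [0,0,0],"claw": 0},{"offset": [0,0,-0.1],"rotation": [0,0,0],"claw": 0},{"offset": [0,0,-0.17],"rotation": [0,0,0],"claw": 0},{"offset": [-0.05,0,-0.2],"rotation": [0,0,0],"claw": 0},{"offset": [-0.15,0,-0.2],"rotation": [0,0,0],"claw": 0},{"offset": [-0.25,0,-0.2],"rotation": [0,0,0],"claw": 0},{"offset": [-0.35,0,-0.2],"rotation": [0,0,0],"claw": 0},{"offset": [-0.45,0,-0.2],"rotation": [0,0,0],"claw": 0},{"offset": [-0.53,0,-0.2],"rotation": [0,0,0],"claw": 0},{"offset": [-0.53,0,-0.2],"rotation": [0,0,0],"claw": 0},{"offset": [-0.53,0,-0.2],"rotation": [0,0,0],"claw": 0}])

```text
clock: 10.25
tcp_pos: [0.5096, -0.1912, 0.1258]
orientation: [3.126, -0.305, 0.001]
contact_force: [0.5, -1.2, -3.9]
grip_width: 0.0288
gripper_force: 59.5
```

```bash
python3 go.py 509.5 -188 62 -11.2
```

```text
t 10.25 tcp [ 0.5096 -0.1912  0.1258] f [ 0.5 -1.2 -3.9] w 0.0288 59.53111410140991
offset [-0.0049 -0.0209  0.4252] rot [ 0.0001 -0.0002  0.0004]
```

Request:
drive_tool(rows=[{"offset": [-0.004,-0.018,0.03],"rotation": [0,0,0],"claw": 0},{"offset": [-0.004,-0.018,0.1],"rotation": [0,0,0],"claw": 0},{"offset": [-0.004,-0.018,0.2],"rotation": [0,0,0],"claw": 0},{"offset": [-0.004,-0.018,0.28],"rotation": [0,0,0],"claw": 0},{"offset": [-0.004,-0.018,0.35],"rotation": [0,0,0],"claw": 0},{"offset": [-0.004,-0.018,0.39],"rotation": [0,0,0],"claw": 0},{"offset": [-0.004,-0.018,0.415],"rotation": [0,0,0],"claw": 0},{"offset": [-0.004,-0.018,0.425],"rotation": [0,0,0],"claw": 0},{"offset": [-0.004,-0.018,0.431],"rotation": [0,0,0],"claw": 0},{"offset": [-0.004,-0.018,0.436],"rotation": [0,0,0],"claw": 0},{"offset": [-0.004,-0.018,0.436],"rotation": [0,0,0],"claw": 0},{"offset": [-0.004,-0.018,0.436],"rotation": [0,0,0],"claw": 0}])

```text
clock: 11.25
tcp_pos: [0.5105, -0.1883, 0.0605]
orientation: [3.127, -0.305, 0.002]
contact_force: [-0.7, 0.5, -0.8]
grip_width: 0.0288
gripper_force: 59.8
```

Request:
drive_tool(rows=[{"offset": [0,0,0.002],"rotation": [0,0,0],"claw": 0.4},{"offset": [0,0,0.002],"rotation": [0,0,0],"claw": 0.55},{"offset": [0,0,0.002],"rotation": [0,0,0],"claw": 1},{"offset": [0,0,0.002],"rotation": [0,0,0],"claw": 1},{"offset": [0,0,0.002],"rotation": [0,0,0],"claw": 1},{"offset": [0,0,-0.02],"rotation": [0,0,0],"claw": 1},{"offset": [0,0,-0.15],"rotation": [0,0,0],"claw": 1},{"offset": [0,0,-0.35],"rotation": [0,0,0],"claw": 1},{"offset": [0,0,-0.5],"rotation": [0,0,0],"claw": 1},{"offset": [0,0,-0.6],"rotation": [0,0,0],"claw": 1},{"offset": [-0.2,0,-0.6],"rotation": [0,0,0],"claw": 1},{"offset": [-0.4,0,-0.6],"rotation": [0,0,0],"claw": 1},{"offset": [-0.53,0,-0.6],"rotation": [0,0,0],"claw": 1},{"offset": [-0.53,0,-0.6],"rotation": [0,0,0],"claw": 1},{"offset": [-0.53,0,-0.6],"rotation": [0,0,0],"claw": 1},{"offset": [-0.53,0,-0.6],"rotation": [0,0,0],"claw": 1}])

```text
clock: 12.58
tcp_pos: [0.4332, -0.1731, 0.1504]
orientation: [3.127, -0.304, 0.003]
contact_force: [0.3, 0.7, -0.9]
grip_width: 0.0852
gripper_force: 0.0
```

```bash
python3 - <<'E'
from m import *
g=save('wrist','w3'); W=cloud(g); z=W[...,2]
for zc in(.09,.108,.060):
  m=(abs(z-zc)<.006).astype(np.uint8)
  n,l,s,c=cv2.connectedComponentsWithStats(m)
  for i in range(1,n):
    if s[i,4]>150:
        q=W[l==i]; print(zc,s[i],cv2.minEnclosingCircle((q[:,:2]*1000).astype(np.float32)),q.mean(0))
E
python3 go.py 430.5 -171 61 -11.2
```

```text
0.09 [ 292  198   49   48 1812] ((431.1839599609375, -171.7541961669922), 17.99692153930664) [ 0.43208544 -0.17206616  0.08930094]
0.108 [ 293   79   51   53 2073] ((510.34832763671875, -189.05967712402344), 14.898324012756348) [ 0.51063387 -0.18913881  0.10738867]
0.06 [ 280    0   75   28 1480] ((576.1506958007812, -201.24038696289062), 24.944189071655273) [ 0.56943045 -0.19980818  0.05904622]
0.06 [ 59 142  37  41 472] ((505.7401123046875, 6.2109832763671875), 15.491690635681152) [ 0.50627933 -0.00305445  0.06010216]
0.06 [ 551  155   53   42 1454] ((418.6416015625, -378.2023620605469), 16.620059967041016) [ 0.42045314 -0.37521718  0.06351452]
0.06 [296 186  42  19 166] ((437.03656005859375, -173.23666381835938), 16.72278594970703) [ 0.4450725  -0.17508165  0.05986287]
t 12.6333 tcp [ 0.4335 -0.1731  0.1503] f [-0.5  0.1 -0.6] w 0.0853 0.0
offset [-0.0231 -0.0099  0.5953] rot [-0.     -0.0008  0.0007]
```

View pics/w3.png

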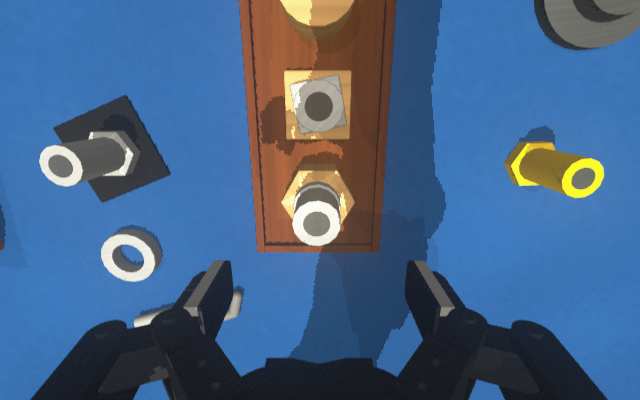

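The tall master stands upright and centred on the square block at (318,105). The short one is at (317,222), between the fingers.

Request:
drive_tool(rows=[{"offset": [-0.021,-0.008,0.03],"rotation": [0,0,0],"claw": 1},{"offset": [-0.021,-0.008,0.1],"rotation": [0,0,0],"claw": 1},{"offset": [-0.021,-0.008,0.25],"rotation": [0,0,0],"claw": 1},{"offset": [-0.021,-0.008,0.4],"rotation": [0,0,0],"claw": 1},{"offset": [-0.021,-0.008,0.52],"rotation": [0,0,0],"claw": 1},{"offset": [-0.021,-0.008,0.595],"rotation": [0,0,0],"claw": 1},{"offset": [-0.021,-0.008,0.595],"rotation": [0,0,0],"claw": 1},{"offset": [-0.021,-0.008,0.595],"rotation": [0,0,0],"claw": 0.65},{"offset": [-0.021,-0.008,0.595],"rotation": [0,0,0],"claw": 0.55},{"offset": [-0.021,-0.008,0.595],"rotation": [0,0,0],"claw": 0.45},{"offset": [-0.021,-0.008,0.595],"rotation": [0,0,0],"claw": 0.3},{"offset": [-0.021,-0.008,0.595],"rotation": [0,0,0],"claw": 0.2},{"offset": [-0.021,-0.008,0.595],"rotation": [0,0,0],"claw": 0},{"offset": [-0.021,-0.008,0.595],"rotation": [0,0,0],"claw": 0},{"offset": [-0.021,-0.008,0.595],"rotation": [0,0,0],"claw": 0},{"offset": [-0.021,-0.008,0.595],"rotation": [0,0,0],"claw": 0},{"offset": [-0.021,-0.008,0.595],"rotation": [0,0,0],"claw": 0}])

```text
clock: 14.05
tcp_pos: [0.43, -0.1713, 0.0617]
orientation: [3.126, -0.305, 0.003]
contact_force: [-1.3, 1.0, 5.1]
grip_width: 0.0349
gripper_force: 59.3
```

```bash
python3 go.py 587.5 -203 220 -11.2
```

```text
t 14.05 tcp [ 0.43   -0.1713  0.0617] f [-1.3  1.   5.1] w 0.0349 59.289729595184326
offset [ 1.0732  0.0049 -1.0535] rot [ 0.0001 -0.0009  0.0006]
```

Request:
drive_tool(rows=[{"offset": [0,0,-0.03],"rotation": [0,0,0],"claw": 0},{"offset": [0,0,-0.12],"rotation": [0,0,0],"claw": 0},{"offset": [0,0,-0.25],"rotation": [0,0,0],"claw": 0},{"offset": [0,0,-0.4],"rotation": [0,0,0],"claw": 0},{"offset": [0,0,-0.52],"rotation": [0,0,0],"claw": 0},{"offset": [0,0,-0.6],"rotation": [0,0,0],"claw": 0},{"offset": [0.05,0,-0.63],"rotation": [0,0,0],"claw": 0},{"offset": [0.15,0,-0.63],"rotation": [0,0,0],"claw": 0},{"offset": [0.28,0,-0.63],"rotation": [0,0,0],"claw": 0},{"offset": [0.41,0,-0.63],"rotation": [0,0,0],"claw": 0},{"offset": [0.54,0,-0.63],"rotation": [0,0,0],"claw": 0},{"offset": [0.67,0,-0.63],"rotation": [0,0,0],"claw": 0},{"offset": [0.8,0,-0.63],"rotation": [0,0,0],"claw": 0},{"offset": [0.9,0,-0.63],"rotation": [0,0,0],"claw": 0},{"offset": [0.98,0,-0.63],"rotation": [0,0,0],"claw": 0},{"offset": [1,0,-0.63],"rotation": [0,0,0],"claw": 0},{"offset": [1,0,-0.63],"rotation": [0,0,0],"claw": 0},{"offset": [1,0,-0.63],"rotation": [0,0,0],"claw": 0}])

```text
clock: 15.55
tcp_pos: [0.5754, -0.1999, 0.1542]
orientation: [-3.127, 0.305, 0.003]
contact_force: [-0.3, 0.2, -4.1]
grip_width: 0.0345
gripper_force: 60.3
```

```bash
python3 go.py 587.5 -203 79.5 -11.2
```

```text
t 15.55 tcp [ 0.5754 -0.1999  0.1542] f [-0.3  0.2 -4.1] w 0.0345 60.30591130256653
offset [0.0841 0.005  0.4981] rot [-0.      0.001   0.0006]
```

Request:
drive_tool(rows=[{"offset": [0.04,0.003,0],"rotation": [0,0,0],"claw": 0},{"offset": [0.082,0.003,0.03],"rotation": [0,0,0],"claw": 0},{"offset": [0.082,0.003,0.12],"rotation": [0,0,0],"claw": 0},{"offset": [0.082,0.003,0.24],"rotation": [0,0,0],"claw": 0},{"offset": [0.082,0.003,0.34],"rotation": [0,0,0],"claw": 0},{"offset": [0.082,0.003,0.42],"rotation": [0,0,0],"claw": 0},{"offset": [0.082,0.003,0.465],"rotation": [0,0,0],"claw": 0},{"offset": [0.082,0.003,0.485],"rotation": [0,0,0],"claw": 0},{"offset": [0.082,0.003,0.491],"rotation": [0,0,0],"claw": 0},{"offset": [0.082,0.003,0.497],"rotation": [0,0,0],"claw": 0},{"offset": [0.082,0.003,0.497],"rotation": [0,0,0],"claw": 0},{"offset": [0.082,0.003,0.497],"rotation": [0,0,0],"claw": 0}])

```text
clock: 16.55
tcp_pos: [0.589, -0.2031, 0.0814]
orientation: [3.127, -0.305, 0.002]
contact_force: [0.5, 0.6, -4.9]
grip_width: 0.0347
gripper_force: 60.3
```

Request:
drive_tool(rows=[{"offset": [-0.005,0,0.006],"rotation": [0,0,0],"claw": 0},{"offset": [-0.005,0,0.012],"rotation": [0,0,0],"claw": 0},{"offset": [-0.005,0,0.013],"rotation": [0,0,0],"claw": 0},{"offset": [-0.005,0,0.013],"rotation": [0,0,0],"claw": 0}])

```text
clock: 16.88
tcp_pos: [0.588, -0.2029, 0.0798]
orientation: [3.126, -0.305, 0.002]
contact_force: [-3.6, 0.8, 5.6]
grip_width: 0.0343
gripper_force: 61.4
```

Request:
drive_tool(rows=[{"offset": [-0.005,0,0.01],"rotation": [0,0,0],"claw": 0.45},{"offset": [-0.005,0,0.008],"rotation": [0,0,0],"claw": 0.6},{"offset": [-0.005,0,0.008],"rotation": [0,0,0],"claw": 1},{"offset": [-0.005,0,0.008],"rotation": [0,0,0],"claw": 1},{"offset": [-0.005,0,0.008],"rotation": [0,0,0],"claw": 1},{"offset": [-0.005,0,-0.02],"rotation": [0,0,0],"claw": 1},{"offset": [0,0,-0.15],"rotation": [0,0,0],"claw": 1},{"offset": [0,0,-0.35],"rotation": [0,0,0],"claw": 1},{"offset": [0,0,-0.5],"rotation": [0,0,0],"claw": 1},{"offset": [0,-0.2,-0.55],"rotation": [0,0,0],"claw": 1},{"offset": [0,-0.45,-0.55],"rotation": [0,0,0],"claw": 1},{"offset": [-0.1,-0.7,-0.55],"rotation": [0,0,0],"claw": 1},{"offset": [-0.25,-0.9,-0.55],"rotation": [0,0,0],"claw": 1},{"offset": [-0.45,-1,-0.55],"rotation": [0,0,0],"claw": 1},{"offset": [-0.65,-1,-0.55],"rotation": [0,0,0],"claw": 1},{"offset": [-0.82,-1,-0.55],"rotation": [0,0,0],"claw": 1},{"offset": [-0.82,-1,-0.55],"rotation": [0,0,0],"claw": 1},{"offset": [-0.82,-1,-0.55],"rotation": [0,0,0],"claw": 1}])

```text
clock: 18.38
tcp_pos: [0.4952, -0.0317, 0.1616]
orientation: [3.127, -0.303, 0.001]
contact_force: [0.5, -0.5, -0.6]
grip_width: 0.0852
gripper_force: 0.0
```

```bash
python3 go.py 505 10.0 120 -11.2
```

```text
t 18.3833 tcp [ 0.4952 -0.0317  0.1616] f [ 0.5 -0.5 -0.6] w 0.0852 0.0
offset [ 0.0103 -0.2854  0.2775] rot [ 0.0002 -0.0003  0.001 ]
```

Request:
drive_tool(rows=[{"offset": [0.01,-0.1,0.1],"rotation": [0,0,0],"claw": 1},{"offset": [0.01,-0.285,0.2],"rotation": [0,0,0],"claw": 1},{"offset": [0.01,-0.285,0.277],"rotation": [0,0,0],"claw": 1},{"offset": [0.01,-0.285,0.277],"rotation": [0,0,0],"claw": 1},{"offset": [0.01,-0.285,0.277],"rotation": [0,0,0],"claw": 1}])

```text
clock: 18.8
tcp_pos: [0.5063, 0.0093, 0.1193]
orientation: [3.126, -0.305, -0.001]
contact_force: [-0.0, -0.3, 0.2]
grip_width: 0.0853
gripper_force: 0.0
```

```bash
python3 - <<'E'
from m import *
g=save('wrist','w4'); W=cloud(g); z=W[...,2]
for zc in(.069,):
  m=(abs(z-zc)<.006).astype(np.uint8)
  n,l,s,c=cv2.connectedComponentsWithStats(m)
  for i in range(1,n):
    if s[i,4]>150:
        q=W[l==i]; print(zc,s[i],cv2.minEnclosingCircle((q[:,:2]*1000).astype(np.float32)),q.mean(0))
E
python3 go.py 505 10 30.5 -11.2
```

```text
0.069 [  63    0   76  328 4375] ((556.0618286132812, 141.86166381835938), 112.35675811767578) [0.57523248 0.13660274 0.06913993]
0.069 [ 614    0   26   65 1202] ((586.760986328125, -194.87522888183594), 17.731586456298828) [ 0.5870007  -0.18691873  0.06862333]
0.069 [586 141  46  48 769] ((510.9151916503906, -187.58021545410156), 15.021781921386719) [ 0.51495819 -0.17837619  0.06914738]
0.069 [ 295  202   45   45 1569] ((505.4632263183594, 9.521588325500488), 16.181991577148438) [0.50662022 0.00932004 0.06824943]
t 18.85 tcp [0.5065 0.0089 0.1199] f [ 0.  -0.6  0.2] w 0.0854 0.0
offset [-0.0117 -0.0052  0.5959] rot [ 0.0001 -0.0002 -0.    ]
```

Request:
drive_tool(rows=[{"offset": [-0.009,-0.004,0.03],"rotation": [0,0,0],"claw": 1},{"offset": [-0.009,-0.004,0.1],"rotation": [0,0,0],"claw": 1},{"offset": [-0.009,-0.004,0.25],"rotation": [0,0,0],"claw": 1},{"offset": [-0.009,-0.004,0.4],"rotation": [0,0,0],"claw": 1},{"offset": [-0.009,-0.004,0.52],"rotation": [0,0,0],"claw": 1},{"offset": [-0.009,-0.004,0.595],"rotation": [0,0,0],"claw": 1},{"offset": [-0.009,-0.004,0.595],"rotation": [0,0,0],"claw": 1},{"offset": [-0.009,-0.004,0.595],"rotation": [0,0,0],"claw": 0.65},{"offset": [-0.009,-0.004,0.595],"rotation": [0,0,0],"claw": 0.55},{"offset": [-0.009,-0.004,0.595],"rotation": [0,0,0],"claw": 0.45},{"offset": [-0.009,-0.004,0.595],"rotation": [0,0,0],"claw": 0.35},{"offset": [-0.009,-0.004,0.595],"rotation": [0,0,0],"claw": 0.2},{"offset": [-0.009,-0.004,0.595],"rotation": [0,0,0],"claw": 0},{"offset": [-0.009,-0.004,0.595],"rotation": [0,0,0],"claw": 0},{"offset": [-0.009,-0.004,0.595],"rotation": [0,0,0],"claw": 0},{"offset": [-0.009,-0.004,0.595],"rotation": [0,0,0],"claw": 0},{"offset": [-0.009,-0.004,0.595],"rotation": [0,0,0],"claw": 0}])

```text
clock: 20.27
tcp_pos: [0.5051, 0.0106, 0.0314]
orientation: [-3.127, 0.305, -0.003]
contact_force: [-1.2, -0.2, 5.2]
grip_width: 0.0305
gripper_force: 58.9
```

```bash
python3 go.py 431 -172 80 -11.2
```

```text
t 20.2667 tcp [0.5051 0.0106 0.0314] f [-1.2 -0.2  5.2] w 0.0305 58.915690183639526
offset [-0.2491  1.2897 -0.3249] rot [-0.0001 -0.0008  0.0005]
```

Request:
drive_tool(rows=[{"offset": [0,0,-0.03],"rotation": [0,0,0],"claw": 0},{"offset": [0,0,-0.12],"rotation": [0,0,0],"claw": 0},{"offset": [0,0,-0.25],"rotation": [0,0,0],"claw": 0},{"offset": [-0.05,0,-0.38],"rotation": [0,0,0],"claw": 0},{"offset": [-0.12,0.05,-0.46],"rotation": [0,0,0],"claw": 0},{"offset": [-0.2,0.15,-0.5],"rotation": [0,0,0],"claw": 0},{"offset": [-0.25,0.28,-0.5],"rotation": [0,0,0],"claw": 0},{"offset": [-0.25,0.41,-0.5],"rotation": [0,0,0],"claw": 0},{"offset": [-0.25,0.54,-0.5],"rotation": [0,0,0],"claw": 0},{"offset": [-0.25,0.67,-0.5],"rotation": [0,0,0],"claw": 0},{"offset": [-0.25,0.8,-0.5],"rotation": [0,0,0],"claw": 0},{"offset": [-0.25,0.92,-0.5],"rotation": [0,0,0],"claw": 0},{"offset": [-0.25,1,-0.5],"rotation": [0,0,0],"claw": 0},{"offset": [-0.25,1,-0.5],"rotation": [0,0,0],"claw": 0}])

```text
clock: 21.43
tcp_pos: [0.4371, -0.1322, 0.1052]
orientation: [3.125, -0.311, -0.002]
contact_force: [-1.0, 1.1, -6.9]
grip_width: 0.0305
gripper_force: 60.1
```

```bash
python3 go.py 431 -172 71 -11.2
```

```text
t 21.4333 tcp [ 0.4371 -0.1322  0.1052] f [-1.   1.1 -6.9] w 0.0305 60.08354187011719
offset [0.0131 0.2679 0.2282] rot [ 0.0007  0.0007 -0.0015]
```

Request:
drive_tool(rows=[{"offset": [0,0.1,0],"rotation": [0,0,0],"claw": 0},{"offset": [0,0.2,0],"rotation": [0,0,0],"claw": 0},{"offset": [0,0.285,0],"rotation": [0,0,0],"claw": 0},{"offset": [0,0.285,0.05],"rotation": [0,0,0],"claw": 0},{"offset": [0,0.285,0.1],"rotation": [0,0,0],"claw": 0},{"offset": [0,0.285,0.15],"rotation": [0,0,0],"claw": 0},{"offset": [0,0.285,0.18],"rotation": [0,0,0],"claw": 0},{"offset": [0,0.285,0.2],"rotation": [0,0,0],"claw": 0},{"offset": [0,0.285,0.2],"rotation": [0,0,0],"claw": 0},{"offset": [0,0.285,0.2],"rotation": [0,0,0],"claw": 0}])

```text
clock: 22.27
tcp_pos: [0.4305, -0.1707, 0.0751]
orientation: [-3.127, 0.303, 0.001]
contact_force: [0.6, -0.3, -4.7]
grip_width: 0.0309
gripper_force: 60.5
```

```bash
python3 go.py 431 -172 70.4 -11.2
```

```text
t 22.2667 tcp [ 0.4305 -0.1707  0.0751] f [ 0.6 -0.3 -4.7] w 0.0309 60.45279264450073
offset [0.0051 0.0076 0.0311] rot [-0.0001  0.0003  0.001 ]
```

Request:
drive_tool(rows=[{"offset": [0.003,0.005,0.012],"rotation": [0,0,0],"claw": 0},{"offset": [0.003,0.005,0.02],"rotation": [0,0,0],"claw": 0},{"offset": [0.003,0.005,0.026],"rotation": [0,0,0],"claw": 0},{"offset": [0.003,0.005,0.032],"rotation": [0,0,0],"claw": 0},{"offset": [0.003,0.005,0.032],"rotation": [0,0,0],"claw": 0},{"offset": [0.003,0.005,0.032],"rotation": [0,0,0],"claw": 0}])

```text
clock: 22.77
tcp_pos: [0.4307, -0.1721, 0.0705]
orientation: [-3.127, 0.305, -0.0]
contact_force: [-0.5, -0.6, -5.0]
grip_width: 0.0307
gripper_force: 60.5
```

Request:
drive_tool(rows=[{"offset": [0,0,0.005],"rotation": [0,0,0],"claw": 0},{"offset": [0,0,0.01],"rotation": [0,0,0],"claw": 0},{"offset": [0,0,0.01],"rotation": [0,0,0],"claw": 0}])

```text
clock: 23.02
tcp_pos: [0.4308, -0.1721, 0.0703]
orientation: [3.126, -0.305, 0.0]
contact_force: [-5.2, 2.2, 14.6]
grip_width: 0.0308
gripper_force: 62.6
```

Request:
drive_tool(rows=[{"offset": [0,0,0.003],"rotation": [0,0,0],"claw": 0.4},{"offset": [0,0,0],"rotation": [0,0,0],"claw": 0.55},{"offset": [0,0,0],"rotation": [0,0,0],"claw": 1},{"offset": [0,0,0],"rotation": [0,0,0],"claw": 1},{"offset": [0,0,0],"rotation": [0,0,0],"claw": 1},{"offset": [0,0,-0.02],"rotation": [0,0,0],"claw": 1},{"offset": [0,0,-0.15],"rotation": [0,0,0],"claw": 1},{"offset": [0,0,-0.35],"rotation": [0,0,0],"claw": 1},{"offset": [0,0,-0.55],"rotation": [0,0,0],"claw": 1},{"offset": [0,-0.2,-0.77],"rotation": [0,0,0],"claw": 1},{"offset": [0,-0.4,-0.77],"rotation": [0,0,0],"claw": 1},{"offset": [0,-0.6,-0.77],"rotation": [0,0,0],"claw": 1},{"offset": [0,-0.8,-0.77],"rotation": [0,0,0],"claw": 1},{"offset": [0,-1,-0.77],"rotation": [0,0,0],"claw": 1}])

```text
clock: 24.18
tcp_pos: [0.4599, -0.0236, 0.1851]
orientation: [3.127, -0.305, 0.002]
contact_force: [0.9, 0.2, -1.2]
grip_width: 0.0856
gripper_force: 0.0
```

Request:
drive_tool(rows=[{"offset": [0.2,-0.2,0],"rotation": [0,0,0],"claw": 1},{"offset": [0.3,-0.4,0],"rotation": [0,0,0],"claw": 1},{"offset": [0.41,-0.6,0],"rotation": [0,0,0],"claw": 1},{"offset": [0.41,-0.8,0],"rotation": [0,0,0],"claw": 1},{"offset": [0.41,-1,0],"rotation": [0,0,0],"claw": 1},{"offset": [0.41,-1,0],"rotation": [0,0,0],"claw": 1},{"offset": [0.41,-1,0],"rotation": [0,0,0],"claw": 1}])

```text
clock: 24.77
tcp_pos: [0.5488, 0.1127, 0.1844]
orientation: [-3.127, 0.298, 0.001]
contact_force: [1.0, -0.5, -1.0]
grip_width: 0.0857
gripper_force: 0.0
```

```bash
python3 - <<'E'
from m import *
g=save('top','top2'); W=cloud(g); z=W[...,2]
for n,u,v in(('short',375,212),('tall',369,247),('med',361,285)): print(n,disk(W,u,v,14))
print('stand',rect(W,(315,415,175,330),.0135,.0215))
print('roof',rect(W,(135,245,150,295),.105,.119)); print('handle',rect(W,(135,245,150,295),.140,.156))
cv2.imwrite('pics/top2c.png',cv2.resize(g['frame'][150:330,130:430,::-1],None,fx=2.6,fy=2.6,interpolation=2))
E
python3 go.py 564 187 185 -13.6
```

```text
short (array([ 588.1, -203.1]), 17.9, array([ 0.5878, -0.203 ]), np.float64(0.1108), 241)
tall (array([ 509.6, -188.4]), 14.7, array([ 0.5097, -0.1881]), np.float64(0.1111), 176)
med (array([ 430.7, -172.2]), 15.7, array([ 0.4307, -0.1722]), np.float64(0.1107), 215)
stand (((509.24444580078125, -187.5437469482422), (124.40998077392578, 284.47552490234375), 78.93365478515625), 2190, np.float64(0.016655973052421374))
roof (((563.913330078125, 186.72789001464844), (92.98082733154297, 252.37042236328125), 76.43942260742188), 2792, np.float64(0.11188983279506848))
handle (((519.0985717773438, 197.3306884765625), (12.817691802978516, 16.99285125732422), 74.28839874267578), 73, np.float64(0.14828585946183517))
t 24.8167 tcp [0.5487 0.1107 0.1843] f [ 0.  -1.2 -0.4] w 0.0853 0.0
offset [ 0.0024 -0.519  -0.0048] rot [0.0003 0.0003 0.0222]
```

View pics/top2c.png

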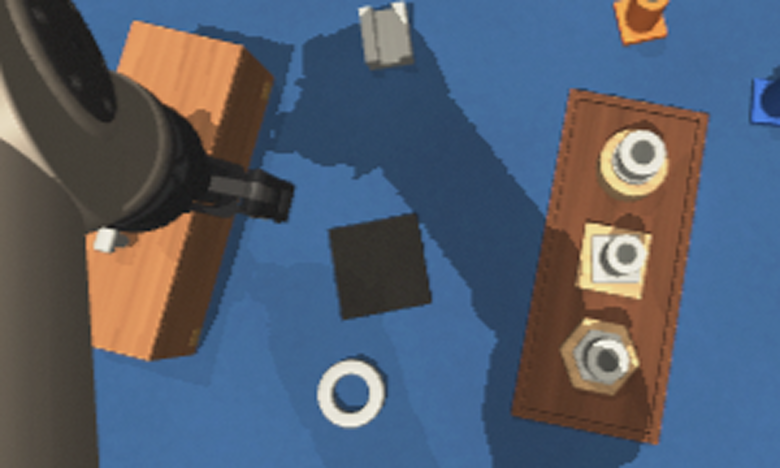

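The crop shows round foot on the round block (635,158), square foot on the square block (620,255) and hex foot on the hex block (600,358). All tops are level at 0.111 and within about 1 mm of centre. Next is the cover.

Request:
drive_tool(rows=[{"offset": [0.002,-0.2,0],"rotation": [0,0,0.01],"claw": 1},{"offset": [0.002,-0.4,0],"rotation": [0,0,0.022],"claw": 1},{"offset": [0.002,-0.515,0],"rotation": [0,0,0.022],"claw": 1},{"offset": [0.002,-0.515,0],"rotation": [0,0,0.022],"claw": 1},{"offset": [0.002,-0.515,0],"rotation": [0,0,0.022],"claw": 1},{"offset": [0.002,-0.515,0],"rotation": [0,0,0.022],"claw": 1}])

```text
clock: 25.32
tcp_pos: [0.5642, 0.1837, 0.1843]
orientation: [3.117, -0.377, -0.0]
contact_force: [-1.1, -1.3, 1.2]
grip_width: 0.0855
gripper_force: 0.0
```

```bash
python3 - <<'E'
from m import *
g=save('wrist','w5'); W=cloud(g); z=W[...,2]
m=(abs(z-.149)<.006).astype(np.uint8)
n,l,s,c=cv2.connectedComponentsWithStats(m)
for i in range(1,n):
    if s[i,4]>150:
        q=W[l==i]; print(s[i],cv2.minAreaRect((q[:,:2]*1000).astype(np.float32)),q.mean(0))
E
python3 go.py 564 186.7 124 -13.6
```

```text
[ 301  148   23  157 3358] ((564.8905029296875, 186.6819610595703), (13.925530433654785, 109.2957992553711), 76.42491149902344) [0.56976868 0.18520791 0.1479005 ]
t 25.3667 tcp [0.5642 0.1836 0.1843] f [ 0.4 -0.4  0.5] w 0.0856 0.0
offset [-0.0066 -0.0206  0.4022] rot [ 0.0008 -0.     -0.0019]
```

View pics/w5.png

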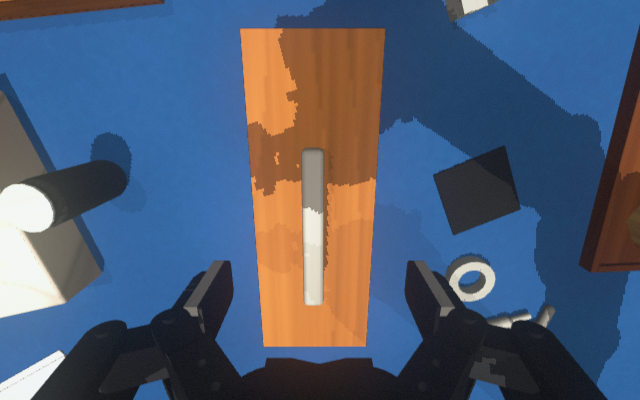

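The handle at (313,227) lies along the tool's x axis, centred between the fingers. Descending and gripping it.

Request:
drive_tool(rows=[{"offset": [-0.003,-0.018,0.05],"rotation": [0,0,0],"claw": 1},{"offset": [-0.003,-0.018,0.15],"rotation": [0,0,0],"claw": 1},{"offset": [-0.003,-0.018,0.27],"rotation": [0,0,0],"claw": 1},{"offset": [-0.003,-0.018,0.36],"rotation": [0,0,0],"claw": 1},{"offset": [-0.003,-0.018,0.4],"rotation": [0,0,0],"claw": 1},{"offset": [-0.003,-0.018,0.4],"rotation": [0,0,0],"claw": 1},{"offset": [-0.003,-0.018,0.4],"rotation": [0,0,0],"claw": 0.5},{"offset": [-0.003,-0.018,0.4],"rotation": [0,0,0],"claw": 0.4},{"offset": [-0.003,-0.018,0.4],"rotation": [0,0,0],"claw": 0.3},{"offset": [-0.003,-0.018,0.4],"rotation": [0,0,0],"claw": 0.2},{"offset": [-0.003,-0.018,0.4],"rotation": [0,0,0],"claw": 0.1},{"offset": [-0.003,-0.018,0.4],"rotation": [0,0,0],"claw": 0},{"offset": [-0.003,-0.018,0.4],"rotation": [0,0,0],"claw": 0},{"offset": [-0.003,-0.018,0.4],"rotation": [0,0,0],"claw": 0},{"offset": [-0.003,-0.018,0.4],"rotation": [0,0,0],"claw": 0},{"offset": [-0.003,-0.018,0.4],"rotation": [0,0,0],"claw": 0},{"offset": [-0.003,-0.018,0.4],"rotation": [0,0,0],"claw": 0}], force=80)

```text
clock: 26.78
tcp_pos: [0.5645, 0.1884, 0.1249]
orientation: [3.119, -0.374, 0.001]
contact_force: [-0.7, -2.4, 5.6]
grip_width: 0.0124
gripper_force: 79.0
```

```bash
python3 go.py 509.2 -187.6 270 -11.1
```

```text
t 26.7833 tcp [0.5645 0.1884 0.1249] f [-0.7 -2.4  5.6] w 0.0124 79.0289318561554
offset [ 0.2344  2.5237 -0.9656] rot [ 0.0003 -0.0002 -0.0224]
```

Request:
drive_tool(rows=[{"offset": [0,0,-0.03],"rotation": [0,0,0],"claw": 0},{"offset": [0,0,-0.1],"rotation": [0,0,0],"claw": 0},{"offset": [0,0,-0.2],"rotation": [0,0,0],"claw": 0},{"offset": [0,0,-0.32],"rotation": [0,0,0],"claw": 0},{"offset": [0,0,-0.44],"rotation": [0,0,0],"claw": 0},{"offset": [0,0,-0.56],"rotation": [0,0,0],"claw": 0},{"offset": [0,0,-0.68],"rotation": [0,0,0],"claw": 0},{"offset": [0,0,-0.8],"rotation": [0,0,0],"claw": 0},{"offset": [0,0,-0.9],"rotation": [0,0,0],"claw": 0},{"offset": [0,0,-0.96],"rotation": [0,0,0],"claw": 0},{"offset": [0,0,-0.96],"rotation": [0,0,0],"claw": 0}])

```text
clock: 27.7
tcp_pos: [0.5652, 0.1896, 0.2708]
orientation: [-3.118, 0.373, -0.005]
contact_force: [0.6, 0.4, -4.0]
grip_width: 0.0125
gripper_force: 78.2
```

Request:
drive_tool(rows=[{"offset": [0,0.05,0],"rotation": [0,0,0],"claw": 0},{"offset": [0,0.15,0],"rotation": [0,0,0],"claw": 0},{"offset": [0,0.27,0],"rotation": [0,0,0],"claw": 0},{"offset": [0,0.39,0],"rotation": [0,0,0],"claw": 0},{"offset": [0.03,0.51,0],"rotation": [0,0,0],"claw": 0},{"offset": [0.06,0.63,0],"rotation": [0,0,0],"claw": 0},{"offset": [0.1,0.75,0],"rotation": [0,0,0],"claw": 0},{"offset": [0.14,0.88,0],"rotation": [0,0,0],"claw": 0},{"offset": [0.18,1,0],"rotation": [0,0,0],"claw": 0}])

```text
clock: 28.45
tcp_pos: [0.5537, 0.0336, 0.2671]
orientation: [3.117, -0.376, -0.004]
contact_force: [-0.6, -0.5, -4.8]
grip_width: 0.0125
gripper_force: 78.2
```

Request:
drive_tool(rows=[{"offset": [0.02,0.12,0],"rotation": [0,0,0],"claw": 0},{"offset": [0.04,0.24,0],"rotation": [0,0,0],"claw": 0},{"offset": [0.05,0.36,0],"rotation": [0,0,0],"claw": 0},{"offset": [0.05,0.48,0],"rotation": [0,0,0],"claw": 0},{"offset": [0.05,0.6,0],"rotation": [0,0,0],"claw": 0},{"offset": [0.05,0.72,0],"rotation": [0,0,0],"claw": 0},{"offset": [0.05,0.84,0],"rotation": [0,0,-0.01],"claw": 0},{"offset": [0.05,0.95,0],"rotation": [0,0,-0.022],"claw": 0},{"offset": [0.05,1,0],"rotation": [0,0,-0.022],"claw": 0},{"offset": [0.05,1,0],"rotation": [0,0,-0.022],"claw": 0}])

```text
clock: 29.28
tcp_pos: [0.5252, -0.114, 0.2675]
orientation: [3.125, -0.313, -0.004]
contact_force: [-0.4, -0.6, -4.3]
grip_width: 0.0126
gripper_force: 78.2
```

```bash
python3 go.py 509.2 -187.6 270 -11.1
```

```text
t 29.2833 tcp [ 0.5252 -0.114   0.2675] f [-0.4 -0.6 -4.3] w 0.0126 78.18578481674194
offset [-0.0076  0.5021 -0.0162] rot [ 0.0007  0.0011 -0.003 ]
```

Request:
drive_tool(rows=[{"offset": [0,0.1,-0.01],"rotation": [0,0,0],"claw": 0},{"offset": [0,0.22,-0.01],"rotation": [0,0,-0.002],"claw": 0},{"offset": [0,0.34,-0.01],"rotation": [0,0,-0.002],"claw": 0},{"offset": [0,0.44,-0.01],"rotation": [0,0,-0.002],"claw": 0},{"offset": [0,0.51,-0.01],"rotation": [0,0,-0.002],"claw": 0},{"offset": [0,0.51,-0.01],"rotation": [0,0,-0.002],"claw": 0},{"offset": [0,0.51,-0.01],"rotation": [0,0,-0.002],"claw": 0},{"offset": [0,0.51,-0.01],"rotation": [0,0,-0.002],"claw": 0},{"offset": [0,0.51,-0.01],"rotation": [0,0,-0.002],"claw": 0}])

```text
clock: 30.03
tcp_pos: [0.5128, -0.1842, 0.2699]
orientation: [-3.127, 0.295, 0.0]
contact_force: [-1.0, -1.0, -4.2]
grip_width: 0.0123
gripper_force: 78.3
```

```bash
python3 - <<'E'
from m import *
g=save('side','side3'); W=cloud(g); z=W[...,2]; save('top','top3')
c=g['frame'][80:260,220:480,::-1]; cv2.imwrite('pics/side3c.png',cv2.resize(c,None,fx=2.6,fy=2.6,interpolation=2))
m=(abs(z-.256)<.006); m[:, :280]=0; m[:,450:]=0; q=W[m]; print('roof side',len(q),cv2.minAreaRect((q[:,:2]*1000).astype(np.float32)))
T=cloud(np.load('pics/top3.npz')); m=(abs(T[...,2]-.256)<.006); q=T[m]; print('roof top',len(q),cv2.minAreaRect((q[:,:2]*1000).astype(np.float32)))
E
python3 go.py 509.2 -187.6 200 -11.1
```

```text
roof side 1795 ((447.32977294921875, -1067.765869140625), (719.4822998046875, 1889.37841796875), 10.640989303588867)
roof top 3077 ((515.7081298828125, -166.92173767089844), (56.738399505615234, 251.8140106201172), 79.4181900024414)
t 30.1333 tcp [ 0.5127 -0.1847  0.27  ] f [ 0.2  0.  -3.4] w 0.0125 78.29583406448364
offset [-0.0192  0.0238  0.4666] rot [-0.0002 -0.      0.0026]
```

View pics/side3c.png

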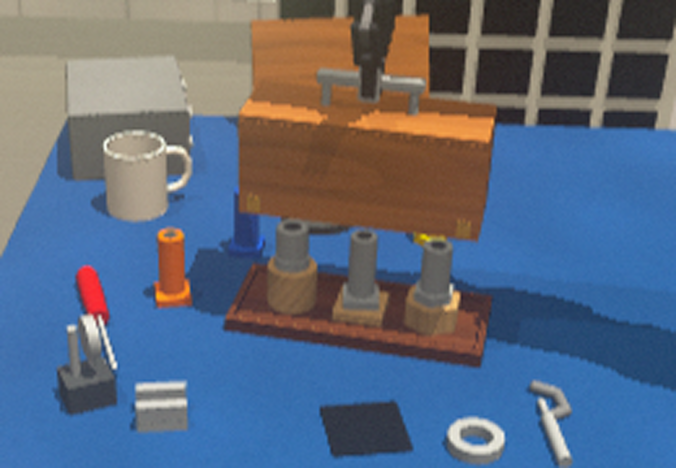

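The side view shows the cover hanging level above all three masters, with the indicator untouched. Aligning and lowering.

Request:
drive_tool(rows=[{"offset": [-0.019,0.022,0],"rotation": [0,0,0.0025],"claw": 0},{"offset": [-0.019,0.022,0],"rotation": [0,0,0.0025],"claw": 0},{"offset": [-0.019,0.022,0],"rotation": [0,0,0.0025],"claw": 0},{"offset": [-0.019,0.022,0.05],"rotation": [0,0,0.0025],"claw": 0},{"offset": [-0.019,0.022,0.12],"rotation": [0,0,0.0025],"claw": 0},{"offset": [-0.019,0.022,0.2],"rotation": [0,0,0.0025],"claw": 0},{"offset": [-0.019,0.022,0.28],"rotation": [0,0,0.0025],"claw": 0},{"offset": [-0.019,0.022,0.36],"rotation": [0,0,0.0025],"claw": 0},{"offset": [-0.019,0.022,0.43],"rotation": [0,0,0.0025],"claw": 0},{"offset": [-0.019,0.022,0.47],"rotation": [0,0,0.0025],"claw": 0},{"offset": [-0.019,0.022,0.47],"rotation": [0,0,0.0025],"claw": 0},{"offset": [-0.019,0.022,0.47],"rotation": [0,0,0.0025],"claw": 0}])

```text
clock: 31.13
tcp_pos: [0.5089, -0.1884, 0.1992]
orientation: [-3.126, 0.306, 0.001]
contact_force: [-0.0, -0.6, -3.5]
grip_width: 0.0128
gripper_force: 78.3
```

```bash
python3 go.py 509.2 -187.6 137 -11.1
```

```text
t 31.1333 tcp [ 0.5089 -0.1884  0.1992] f [-0.  -0.6 -3.5] w 0.0128 78.25330138206482
offset [ 0.0014 -0.0059  0.4144] rot [-0.0001  0.0003 -0.0007]
```

Request:
drive_tool(rows=[{"offset": [0.001,-0.004,0.03],"rotation": [0,0,0],"claw": 0},{"offset": [0.001,-0.004,0.1],"rotation": [0,0,0],"claw": 0},{"offset": [0.001,-0.004,0.18],"rotation": [0,0,0],"claw": 0},{"offset": [0.001,-0.004,0.26],"rotation": [0,0,0],"claw": 0},{"offset": [0.001,-0.004,0.32],"rotation": [0,0,0],"claw": 0},{"offset": [0.001,-0.004,0.36],"rotation": [0,0,0],"claw": 0},{"offset": [0.001,-0.004,0.385],"rotation": [0,0,0],"claw": 0},{"offset": [0.001,-0.004,0.4],"rotation": [0,0,0],"claw": 0},{"offset": [0.001,-0.004,0.408],"rotation": [0,0,0],"claw": 0},{"offset": [0.001,-0.004,0.414],"rotation": [0,0,0],"claw": 0},{"offset": [0.001,-0.004,0.414],"rotation": [0,0,0],"claw": 0}])

```text
clock: 32.05
tcp_pos: [0.5095, -0.188, 0.1377]
orientation: [3.127, -0.306, 0.001]
contact_force: [-0.0, -0.4, -3.8]
grip_width: 0.0123
gripper_force: 78.3
```

Request:
drive_tool(rows=[{"offset": [0,0,0.005],"rotation": [0,0,0],"claw": 0},{"offset": [0,0,0.01],"rotation": [0,0,0],"claw": 0},{"offset": [0,0,0.01],"rotation": [0,0,0],"claw": 0},{"offset": [0,0,0.01],"rotation": [0,0,0],"claw": 0}])

```text
clock: 32.38
tcp_pos: [0.5095, -0.1887, 0.1368]
orientation: [3.126, -0.307, 0.002]
contact_force: [-3.2, -1.7, 5.8]
grip_width: 0.0125
gripper_force: 79.6
```

Request:
drive_tool(rows=[{"offset": [0,0,0.008],"rotation": [0,0,0],"claw": 0.25},{"offset": [0,0,0.006],"rotation": [0,0,0],"claw": 0.5},{"offset": [0,0,0.006],"rotation": [0,0,0],"claw": 1},{"offset": [0,0,0.006],"rotation": [0,0,0],"claw": 1},{"offset": [0,0,0.006],"rotation": [0,0,0],"claw": 1},{"offset": [0,0,0.006],"rotation": [0,0,0],"claw": 1},{"offset": [0,0,-0.03],"rotation": [0,0,0],"claw": 1},{"offset": [0,0,-0.15],"rotation": [0,0,0],"claw": 1},{"offset": [0,0,-0.35],"rotation": [0,0,0],"claw": 1},{"offset": [0,0,-0.6],"rotation": [0,0,0],"claw": 1},{"offset": [0,-0.2,-0.7],"rotation": [0,0,0],"claw": 1},{"offset": [0,-0.4,-0.7],"rotation": [0,0,0],"claw": 1},{"offset": [0,-0.6,-0.7],"rotation": [0,0,0],"claw": 1},{"offset": [0,-0.8,-0.7],"rotation": [0,0,0],"claw": 1},{"offset": [0,-1,-0.7],"rotation": [0,0,0],"claw": 1},{"offset": [0,-1,-0.7],"rotation": [0,0,0],"claw": 1},{"offset": [0,-1,-0.7],"rotation": [0,0,0],"claw": 1}])

```text
clock: 33.8
tcp_pos: [0.5386, -0.0386, 0.2413]
orientation: [-3.127, 0.299, -0.001]
contact_force: [-0.3, -1.1, -0.1]
grip_width: 0.0858
gripper_force: 0.0
```

Request:
drive_tool(rows=[{"offset": [0,-0.25,0],"rotation": [0,0,0],"claw": 1},{"offset": [0,-0.5,0],"rotation": [0,0,0],"claw": 1},{"offset": [0,-0.75,0],"rotation": [0,0,0],"claw": 1},{"offset": [0,-0.75,0],"rotation": [0,0,0],"claw": 1},{"offset": [0,-0.75,0],"rotation": [0,0,0],"claw": 1},{"offset": [0,-0.75,0],"rotation": [0,0,0],"claw": 1}])

```text
clock: 34.3
tcp_pos: [0.5601, 0.0677, 0.2408]
orientation: [3.125, -0.309, -0.0]
contact_force: [0.0, -0.9, 0.1]
grip_width: 0.0857
gripper_force: 0.0
```

Run:
```python
from m import *
g=save('top','top4'); W=cloud(g)
b=(305,430,150,340)
print('roof',rect(W,b,.116,.131)); print('handle',rect(W,b,.152,.168)); print('stand',rect(W,b,.0135,.0215))
p=W[150:340,305:430].reshape(-1,3); p=p[(p[:,2]>.116)&(p[:,2]<.131)]
A=np.c_[p[:,:2]-p[:,:2].mean(0),np.ones(len(p))]; print('plane',np.linalg.lstsq(A,p[:,2],rcond=None)[0])
cv2.imwrite('pics/top4c.png',cv2.resize(g['frame'][80:340,180:480,::-1],None,fx=2.2,fy=2.2,interpolation=2))
```

```text
roof (((508.94232177734375, -189.3247833251953), (92.41168212890625, 252.04937744140625), 78.73909759521484), 5692, np.float64(0.1242515856557557))
handle (((508.88873291015625, -189.20126342773438), (14.20952033996582, 109.49333190917969), 78.70819091796875), 466, np.float64(0.16076921435419864))
stand (((507.3302917480469, -186.70416259765625), (176.19122314453125, 446.7761535644531), 67.20748138427734), 837, np.float64(0.017713682021856685))
plane [-0.00024175 -0.00124097  0.12423205]
```

View pics/top4c.png

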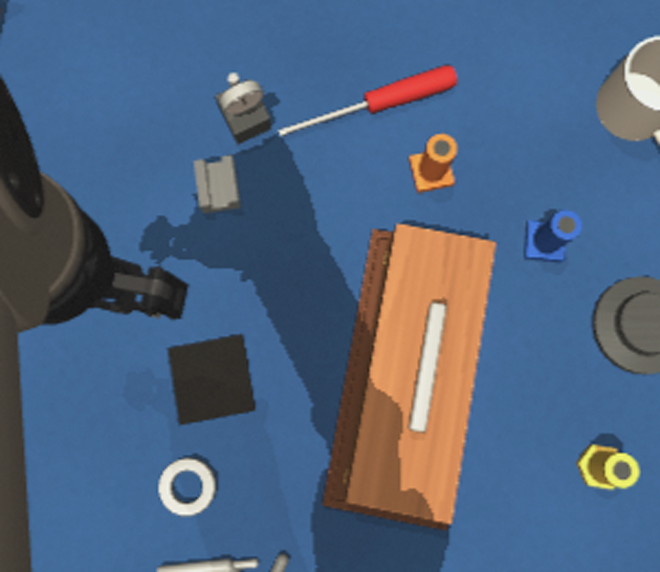

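The cover sits level with its roof at 0.124 m (the floor plus 112 mm), centred within 2 mm and in line with the stand. The indicator and look-alikes are where they were, so I'm handing in.

```bash
python3 -c "from bench import hand_in; print(hand_in())"
```

```text
the job is handed in; nothing more can be done
None
```

The job is handed in, though the judge returned no verdict: each master stands on its own block within about 1 mm of centre, and the cover sits level and fully down inside the rim, about 2 mm off centre, with the dial indicator left where it was.

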